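# Clear the glazing shelf, set the test cup on the wheel, put the ware back

## Task

The blue test cup is hemmed in by three tall pieces: first move the celadon bottle, the cream kiln post and the brown jar onto the plywood ware board at the side, then take the cup and stand it in the centre of the banding wheel. Only once the cup is there, put the three back, each centred on its own coaster: the bottle on the green one, the kiln post on the red one and the jar on the black one. Keep the four pieces upright throughout and do not disturb the stacked saucers.

Things in the scene. Friction and masses are not known exactly. Their poses are not given: they have to be found in the camera images.
- bottle: loose pale green (celadon) bottle, upright, 145 mm tall, about 300 g: round belly 50 mm in diameter from 20 to 75 mm up, tapering to a round neck 26 mm in diameter from 100 to 138 mm up, with a 32 mm lip on top. Origin at the centre of its underside, z up along its axis. Starts on the green coaster
- kiln_post: loose cream-coloured square post, upright, 40 x 40 mm in plan and 130 mm tall, about 300 g. Origin at the centre of its underside, z up, x and y square to its side faces. Starts on the red coaster, turned anyhow
- jar: loose dark brown lidded jar with a thin cork line below the lid, a straight upright cylinder 48 mm in diameter and 125 mm tall, about 280 g (the lid is fast; the cork line, 44 mm in diameter, lies 100 to 104 mm up). Origin at the centre of its underside, z up. Starts on the black coaster
- cup: loose dark blue open cup, a straight-sided cylinder 52 mm in outer diameter and 50 mm tall, wall 4 mm, no handle, about 110 g. Origin at the centre of its underside, z up. Starts at the back of the grey board, its underside 12 mm above the bench, about 80 mm from the centre of each of the three coasters, which lie before it and to its two sides
- coaster_green: green fixed disc, 70 mm diameter, 4 mm thick, lying on a weathered grey fixed board 12 mm thick (170 x 230 mm), so its top is 16 mm above the bench; origin at the centre of its underside. Centres of neighbouring coasters are about 80 to 92 mm apart (the two outer ones about 145 mm); which coaster lies in front and which at the sides varies. Home of the bottle
- coaster_red: brick-red fixed disc, 70 mm diameter, 4 mm thick, lying on a weathered grey fixed board 12 mm thick (170 x 230 mm), so its top is 16 mm above the bench; origin at the centre of its underside. Centres of neighbouring coasters are about 80 to 92 mm apart (the two outer ones about 145 mm); which coaster lies in front and which at the sides varies. Home of the kiln post
- coaster_black: black fixed disc, 70 mm diameter, 4 mm thick, lying on a weathered grey fixed board 12 mm thick (170 x 230 mm), so its top is 16 mm above the bench; origin at the centre of its underside. Centres of neighbouring coasters are about 80 to 92 mm apart (the two outer ones about 145 mm); which coaster lies in front and which at the sides varies. Home of the jar
- ware_board: the side area: fixed pale plywood board, 280 mm along its x, 120 mm along its y, 12 mm thick, lying on the bench to the left or right. Origin at the centre of its underside, z up; its x axis points roughly away from the robot. It has room for the three tall pieces in a row along its x
- banding_wheel: fixed banding wheel (potter's turntable, does not turn): flat aluminium disc 150 mm in diameter with concentric dark rings, its top 48 mm above the bench. Origin at the centre of its underside on the bench, z up through the centre of the disc. Stands on the side opposite the ware board
- saucers: bystander: two stacked terracotta saucers, 120 mm in diameter, 32 mm high together, loose on the bench beyond the work; leave alone. Origin at the centre of the underside
Mind the look-alikes: they are no part of the job. Several things have the shape of the banding_wheel; the one meant has the colours described above.

How it is judged:
By the outcome, as a careful person would: the job done as asked, in the order asked, and still so for the second after the job is handed in, with the robot touching nothing.
It also fails if it takes over 144 s, if anything falls off the work surface, if the arm or the gripper's body presses on something with over 40 N, if the wrist force passes 120 N, or if a joint passes its speed limit or range.

## Robot

A 6-joint arm with a two-finger parallel gripper is mounted at the origin on the work surface. World frame = base frame: x ahead of the robot, y to its left, z up, the work surface at z = 0. Lengths are in m, angles in degrees, forces in N, time in s.
With the tool pointing down it reaches from about 0.3 to 0.75 m from the base axis. Payload 8.5 kg.
Tool frame: the origin (TCP) lies at the very end of the fingers, on their centre line; the grasp point (between the pads) lies 19 mm behind it (env.pinch_z is the distance from the TCP to the grasp point, in m); z points along the fingers, y is the line along which they close (so a half turn about z gives the same grasp; the last joint's range is limited). The gripper opens to 85 mm and grips with 20 to 120 N. Pads are 22 mm wide; open, the fingers measure 114 mm over their backs; the gripper's body (76 mm by 85 mm) begins 54 mm behind the grasp point. The pads swing forward as they close: fully open they stand 13 mm farther back than shut.
Start: joints at [-78.627, 21.807, 74.336, -0, 83.858, -12.336], TCP at [0.221, -0.504, 0.231] pointing down, gripper open.
Joint ranges: [-178.18, 178.18], [-50.72, 133.34], [12.68, 142.11], [-81.47, 261.47], [9.98, 163.14], [-165.26, 165.26]. Speed limits (degrees/s): [136.94, 136.94, 180, 180, 180, 180].

## Interface

Orientations are given as a 3x3 rotation matrix whose columns are the frame's x, y, z axes.
In Python, from rig import env, viewer gives the robot as it stands.
- The arm moves only by the tool drive_tool, never from a script. Its argument "series" is a list of rows, each a list of 3 entries, a list of its own where there are three numbers: the shift along the tool's x, y, z in m, then the turn about the tool's z in degrees, then the finger opening in m, from 0 to 0.0854. A call has 1 to 20 rows; each row is the pose to reach, as a shift and turn from the pose commanded when the call began, along the tool's axes at that moment; what a row does not reach only later rows make up. A row lasts 1/10 s, in which the tool goes at most 50 mm and 8.59 degrees, less where a joint would pass 70% of its speed; a pose out of reach is approached as far as the arm can. A call with a gripper value outside its range is refused whole. The fingers move at their own pace and stop on an object; "newtons" is the grip in N (left out, the last holds). Time passes only in rows, so rows that repeat a pose let the fingers close. It gives the time, the measured TCP pose, the force, the opening and the grip force at its end, in the units of the state.
- env.observe(): the state, without advancing time (a new reading comes with each control period).
- viewer.get_image(name): name is "scene" or "side" or "wrist"; returns a dict with "img" (400x640x3 uint8, red, green, blue), "depth" (400x640 float32, m along the optical axis (not along the pixel's ray), 0 where there is no reading), "camera_matrix" (3x3 intrinsics, pixels), "rvec" (rotation vector, rad) and "tvec" (3), from world to camera coordinates, as OpenCV has them. Camera axes: x right, y down, z forward; pixel columns grow to the right and rows downward; lengths in m; the calibration is good to about 2 mm. A picture is of the moment at which its call begins.
- env.close_job(): hands the job in; it is judged then, once.
The state is a dict: "time_s": time; "q": joint angles; "qvel": joint speeds; "joint_efforts": joint torques, N m; "position": TCP position; "tool_rot": TCP orientation; "ft_force": force on the tool from outside, world axes, zero at the start; "wrist_torque": the same for the moment, N m; "grip_width": finger opening in m; "gripper_force": force on a finger pad.
Only numpy, scipy, OpenCV 4.12 (cv2) and the standard library are available. Lean on these libraries where they do the work, as an engineer would, in place of code of your own. Each camera call takes 0.05 s, during which the arm holds its last target. There are 200 camera calls.

## Working session

There is one attempt and no reset: what is moved stays moved. The work goes in short steps, Python scripts to look and compute and a tool call to move; the robot and the scene stay as the last step left them, time stands still between calls to the robot, and variables do not carry over. Pictures are saved under pics/ and viewed, at most 14 in all, crops included, and the job is handed in when it is done.

Besides the shell and the picture viewer there is one more tool, called in YAML: its name, and indented under it one key for each argument. drive_tool: Moves the arm, as the interface text tells. Its arguments: {"type":"object","properties":{"series":{"type":"array"},"newtons":{"type":"number"}},"required":["series"]}

```bash
ls; mkdir -p pics; cat > h.py <<'E'
import numpy as np,cv2
from rig import env,viewer
def get(n,save=None):
    d=viewer.get_image(n)
    d['R']=cv2.Rodrigues(np.array(d['rvec'],float))[0];d['t']=np.array(d['tvec'],float).ravel();d['K']=np.array(d['camera_matrix'])
    if save: cv2.imwrite('pics/'+save+'.png',d['img'][:,:,::-1])
    return d
def pts(d):
    "world point per pixel from depth"
    v,u=np.mgrid[:400,:640];z=d['depth'];K=d['K']
    c=np.stack([(u-K[0,2])/K[0,0]*z,(v-K[1,2])/K[1,1]*z,z],-1)
    return (c-d['t'])@d['R']
def ray(d,u,v,h):
    r=d['R'].T@np.linalg.inv(d['K'])@[u,v,1];o=-d['R'].T@d['t']
    return o+r*(h-o[2])/r[2]
E
python3 - <<'E'
from h import *
for n in ('scene','side','wrist'):
    d=get(n,n+'0');np.savez('pics/'+n+'0.npz',img=d['img'],P=pts(d),depth=d['depth']);print(n,-d['R'].T@d['t'],d['R'][2])
s=env.observe();print(s['time_s'],s['position'],s['tool_rot'],s['grip_width'],s['ft_force'],env.pinch_z)
E
```

```text
pics
scene [1.29725729 0.29642672 0.69873832] [-0.75187058 -0.18927532 -0.63155798]
side [ 0.32638898 -0.45219772  0.74487352] [ 0.24511213  0.61496057 -0.74949552]
wrist [ 0.28616416 -0.47456382  0.37349666] [-0.25521148 -0.10987894 -0.96062153]
0.15 [ 0.22112812 -0.50335227  0.23084944] [[ 9.15584576e-01  4.02125410e-01 -1.96226879e-04]
 [ 4.02125372e-01 -9.15583954e-01  1.09898834e-03]
 [ 2.62268953e-04 -1.08512458e-03 -9.99999377e-01]] 0.08522969683920457 [ 0.48604942  0.09398534 -0.50241353] 0.0187
```

View pics/scene0.png

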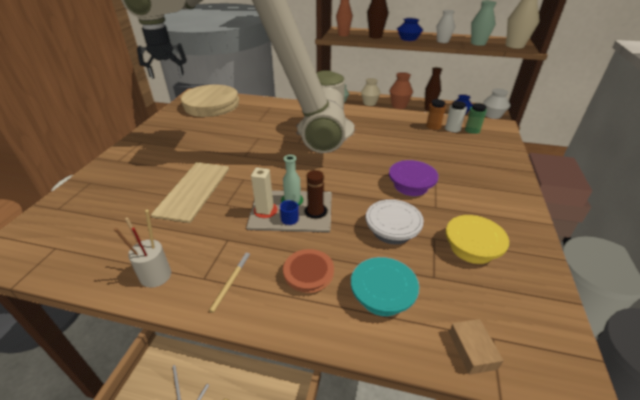

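View pics/side0.png

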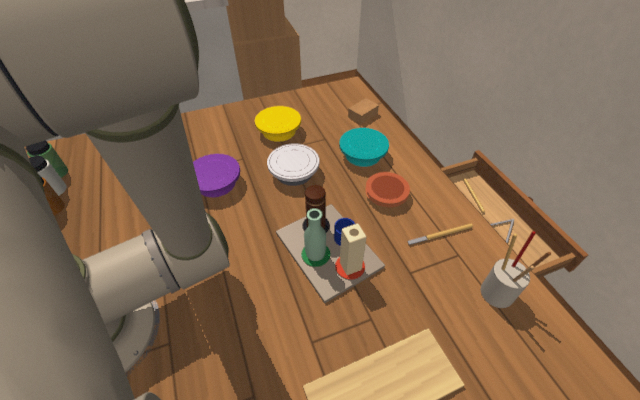

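The scene view shows the post at about (262,192), bottle (291,182), jar (316,195), cup (290,212), ware board (192,190), aluminium wheel (395,220) and saucers (309,270). In the side view the bottle is at (316,240), post (351,255), jar (315,205), cup (343,232), wheel (293,163), and the ware board is cut off at the bottom edge.

```bash
python3 - <<'E'
from h import *
def cl(m):
    n,l,s,c=cv2.connectedComponentsWithStats(m.astype(np.uint8));i=1+np.argmax(s[1:,4]);return l==i
for n in ('scene','side'):
    f=np.load(f'pics/{n}0.npz');P=f['P'];hsv=cv2.cvtColor(f['img'],cv2.COLOR_RGB2HSV).astype(int);H,S,V=[hsv[...,i] for i in range(3)]
    X,Y,Z=[P[...,i] for i in range(3)]
    ok=f['depth']>0
    print(n,'bench z',np.median(Z[ok&(np.abs(Z)<.02)]))
    near=ok&(X>.25)&(X<.85)&(abs(Y)<.45)
    def rep(name,m):
        if m.sum()<8: print(name,'few',m.sum());return
        m=cl(m);q=np.stack([X[m],Y[m]],1).astype(np.float32)
        c,r=cv2.minEnclosingCircle(q);b=cv2.minAreaRect(q)
        print(name,m.sum(),'circ',np.round(c,4),round(r,4),'rect',np.round(b[0],4),np.round(b[1],4),round(b[2],1),'z',np.round(np.percentile(Z[m],[5,50,95]),3),'px',np.argwhere(m).mean(0)[::-1].round())
    rep('wheel',near&(Z>.042)&(Z<.056)&(S<60))
    rep('saucer',near&(Z>.012)&(Z<.04)&(S>140)&((H<12)|(H>172))&(X>.6))
    rep('green',near&(Z>.01)&(Z<.024)&(H>45)&(H<90)&(S>100))
    rep('red',near&(Z>.01)&(Z<.024)&((H<10)|(H>172))&(S>150)&(X<.65))
    rep('black',near&(Z>.01)&(Z<.024)&(V<45)&(X>.3)&(X<.7))
    rep('cup',near&(Z>.0)&(Z<.075)&(H>105)&(H<130)&(S>120)&(V<160))
    rep('cuptop',near&(Z>.055)&(Z<.07)&(H>105)&(H<130)&(S>120))
    rep('post',near&(Z>.06)&(Z<.16)&(H>15)&(H<35)&(S<110)&(V>100))
    rep('posttop',near&(Z>.141)&(Z<.16)&(H>10)&(H<35)&(S<130)&(V>100))
    rep('bottle',near&(Z>.03)&(Z<.18)&(H>45)&(H<90)&(S>25)&(S<150)&(X<.65))
    rep('bottletop',near&(Z>.152)&(Z<.175)&(X<.65)&(X>.3)&(abs(Y)<.15)&(H>40)&(H<95)&(S>20))
    rep('jartop',near&(Z>.136)&(Z<.15)&(X<.65)&(abs(Y)<.2)&(V<110)&((H<20)|(H>165)))
    rep('jar',near&(Z>.04)&(Z<.15)&(X<.65)&(abs(Y)<.2)&(V<90)&((H<20)|(H>165)))
    rep('ware',near&(Z>.008)&(Z<.017)&(Y<-.1)&(H>15)&(S<150)&(V>120))
    rep('grey',near&(Z>.007)&(Z<.018)&(S<60)&(V>60))
    if n=='scene':
        cv2.imwrite('pics/crop.png',cv2.resize(f['img'][130:240,150:440,::-1],None,fx=2.7,fy=2.7,interpolation=cv2.INTER_CUBIC))
E
```

```text
scene bench z 0.0015686103497134498
wheel 1724 circ [0.5355 0.3152] 0.0759 rect [0.5351 0.3155] [0.1505 0.1476] 7.5 z [0.047 0.05  0.051] px [395. 219.]
saucer 1734 circ [0.7463 0.1325] 0.061 rect [0.7458 0.1329] [0.12   0.1166] 14.5 z [0.017 0.034 0.035] px [308. 270.]
green 16 circ [0.4925 0.0384] 0.0145 rect [0.4925 0.0389] [0.0289 0.0078] 2.4 z [0.015 0.017 0.019] px [300. 201.]
red 83 circ [ 0.5543 -0.046 ] 0.0321 rect [ 0.5626 -0.038 ] [0.0377 0.0631] 44.2 z [0.015 0.018 0.019] px [268. 213.]
black 98 circ [0.5233 0.0926] 0.0315 rect [0.5312 0.0946] [0.0461 0.0582] 16.0 z [0.016 0.017 0.021] px [315. 213.]
cup 356 circ [0.5503 0.0168] 0.0534 rect [0.5487 0.0249] [0.1036 0.0453] 15.1 z [0.024 0.046 0.063] px [289. 212.]
cuptop 101 circ [0.574  0.0302] 0.0266 rect [0.5737 0.0323] [0.0511 0.0439] 19.2 z [0.056 0.061 0.064] px [289. 208.]
post 591 circ [ 0.5536 -0.0492] 0.0271 rect [ 0.5535 -0.0484] [0.0432 0.0412] 0.2 z [0.067 0.116 0.148] px [262. 185.]
posttop 153 circ [ 0.554  -0.0498] 0.0264 rect [ 0.5517 -0.0489] [0.0416 0.0399] 4.0 z [0.143 0.147 0.149] px [260. 173.]
bottle
[... 1812 characters left out ...]
827 circ [0.4902 0.0313] 0.0491 rect [0.4969 0.0274] [0.0934 0.0493] 63.0 z [0.04  0.1   0.161] px [315. 235.]
bottletop 158 circ [0.4875 0.0087] 0.0166 rect [0.4881 0.0082] [0.0325 0.0295] 70.4 z [0.157 0.16  0.162] px [314. 215.]
jartop 250 circ [0.5195 0.0868] 0.024 rect [0.5185 0.0871] [0.0468 0.0436] 68.3 z [0.138 0.14  0.142] px [315. 192.]
jar 378 circ [0.5191 0.0867] 0.0241 rect [0.5179 0.086 ] [0.0455 0.0465] 14.3 z [0.061 0.13  0.141] px [317. 201.]
ware 6665 circ [ 0.5039 -0.3091] 0.1503 rect [ 0.5032 -0.3097] [0.2808 0.1196] 0.8 z [0.009 0.012 0.014] px [392. 374.]
grey 2426 circ [0.5235 0.0146] 0.1399 rect [0.5238 0.0154] [0.1691 0.2295] 11.2 z [0.009 0.011 0.013] px [323. 259.]
```

View pics/crop.png

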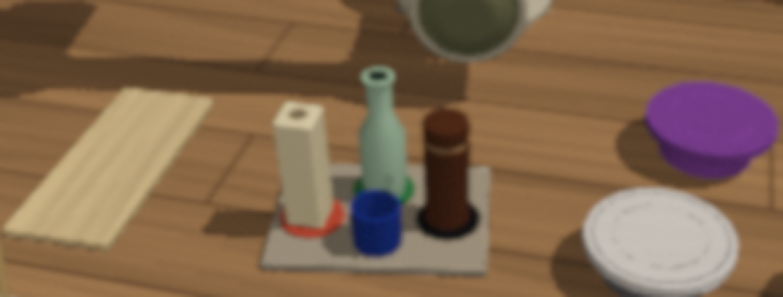

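View pics/wrist0.png

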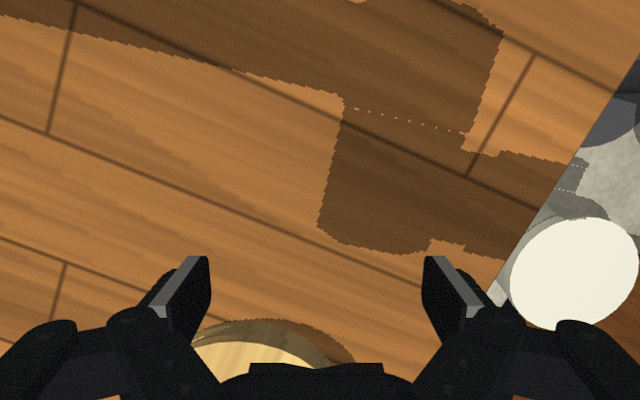

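The crop agrees with the measurements: post top around (300,110), bottle lip (378,75), jar top (447,118), cup (377,222). The wrist view shows only bench and fingers. The two cameras differ by about 5 mm in y, so I use their mean. I'll move over the post now and check from there.

drive_tool:
  series:
    - [[0.042, -0.024, 0], 4, 0.085]
    - [[0.09, -0.05, 0], 8, 0.085]
    - [[0.13, -0.075, 0], 12, 0.085]
    - [[0.17, -0.1, 0], 16, 0.085]
    - [[0.22, -0.125, 0], 20, 0.085]
    - [[0.26, -0.15, 0], 23.7, 0.085]
    - [[0.3, -0.175, 0], 23.7, 0.085]
    - [[0.345, -0.2, 0], 23.7, 0.085]
    - [[0.39, -0.225, 0], 23.7, 0.085]
    - [[0.43, -0.25, 0], 23.7, 0.085]
    - [[0.47, -0.27, 0], 23.7, 0.085]
    - [[0.4845, -0.2802, 0], 23.7, 0.085]
    - [[0.4845, -0.2802, 0], 23.7, 0.085]
    - [[0.4845, -0.2802, 0], 23.7, 0.085]
    - [[0.4845, -0.2802, 0], 23.7, 0.085]
  newtons: 40

```text
time_s: 1.65
position: [0.5516, -0.0531, 0.2313]
tool_rot: [[1.0, -0.001, -0.0], [-0.001, -1.0, -0.0], [-0.0, 0.0, -1.0]]
ft_force: [-0.4, 0.2, 0.0]
grip_width: 0.085
gripper_force: 0.0
```

```bash
python3 - <<'E'
from h import *
s=env.observe();print(s['time_s'],s['position'],s['tool_rot'],s['q'])
d=get('wrist','w1');P=pts(d)
Z=P[...,2];X=P[...,0];Y=P[...,1];hsv=cv2.cvtColor(d['img'],cv2.COLOR_RGB2HSV).astype(int)
for nm,lo,hi,bx in (('post',.138,.152,(.5,.62,-.12,0)),('bottle',.152,.17,(.44,.54,-.04,.07)),('jar',.133,.147,(.46,.6,.05,.15))):
    m=(d['depth']>0)&(Z>lo)&(Z<hi)&(X>bx[0])&(X<bx[1])&(Y>bx[2])&(Y<bx[3])
    if m.sum()<20: print(nm,m.sum());continue
    q=np.stack([X[m],Y[m]],1).astype(np.float32);print(nm,m.sum(),cv2.minEnclosingCircle(q),cv2.minAreaRect(q),np.median(Z[m]))
E
```

```text
1.65 [ 0.55158203 -0.0531378   0.23131117] [[ 9.99999341e-01 -1.09614010e-03 -3.42298388e-04]
 [-1.09617583e-03 -9.99999394e-01 -1.04210629e-04]
 [-3.42183951e-04  1.04585780e-04 -9.99999936e-01]] [-1.77392220e+01  2.22349721e+01  7.36541838e+01 -1.17240200e-02
  8.41277048e+01  7.23247845e+01]
post 3422 ((0.5514949560165405, -0.051624566316604614), 0.026779664680361748) ((0.5511596202850342, -0.0515487864613533), (0.04041435569524765, 0.04016723483800888), 1.9776129722595215) 0.14608255788909824
bottle 1316 ((0.4879109263420105, 0.011715544387698174), 0.01651366800069809) ((0.4873710572719574, 0.008669574744999409), (0.024842148646712303, 0.0320645235478878), 78.60431671142578) 0.16129941728880037
jar 3500 ((0.5197949409484863, 0.09056897461414337), 0.024451272562146187) ((0.5196123719215393, 0.09058830887079239), (0.046808723360300064, 0.047565340995788574), 38.491111755371094) 0.1410685221285426
```

View pics/w1.png

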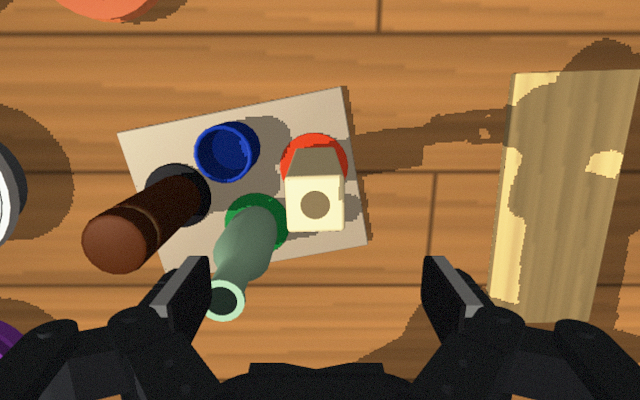

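The wrist view shows the jar top at (112,238), bottle lip (224,300), post top (315,203) and cup (227,150). It gives post (.551,-.052), bottle (.488,.012) and jar (.520,.091), which matches the two-camera mean and the known heights. Next I grip the post.

drive_tool:
  series:
    - [[0, -0.0015, 0.025], 0, 0.085]
    - [[0, -0.0015, 0.055], 0, 0.085]
    - [[0, -0.0015, 0.085], 0, 0.085]
    - [[0, -0.0015, 0.11], 0, 0.085]
    - [[0, -0.0015, 0.125], 0, 0.085]
    - [[0, -0.0015, 0.129], 0, 0.085]
    - [[0, -0.0015, 0.129], 0, 0.06]
    - [[0, -0.0015, 0.129], 0, 0.03]
    - [[0, -0.0015, 0.129], 0, 0.03]
    - [[0, -0.0015, 0.129], 0, 0.03]
    - [[0, -0.0015, 0.129], 0, 0.03]
    - [[0, -0.0015, 0.129], 0, 0.03]
    - [[0, -0.0015, 0.129], 0, 0.03]
    - [[0, -0.0015, 0.129], 0, 0.03]
    - [[0, -0.0015, 0.129], 0, 0.03]
  newtons: 40

```text
time_s: 3.2
position: [0.5526, -0.0512, 0.1035]
tool_rot: [[1.0, 0.0, 0.002], [0.0, -1.0, -0.001], [0.002, 0.001, -1.0]]
ft_force: [-2.3, -2.0, 6.0]
grip_width: 0.0399
gripper_force: 39.9
```

drive_tool:
  series:
    - [[0, 0, -0.01], 0, 0.03]
    - [[0, 0, -0.03], 0, 0.03]
    - [[0, 0.005, -0.05], 0, 0.03]
    - [[0.004, 0.022, -0.06], 0, 0.03]
    - [[0.009, 0.048, -0.06], 0, 0.03]
    - [[0.015, 0.078, -0.06], 0, 0.03]
    - [[0.021, 0.108, -0.06], 0, 0.03]
    - [[0.026, 0.138, -0.06], 0, 0.03]
    - [[0.032, 0.168, -0.06], 0, 0.03]
    - [[0.038, 0.198, -0.06], 0, 0.03]
    - [[0.043, 0.225, -0.06], 0, 0.03]
    - [[0.047, 0.245, -0.055], 0, 0.03]
    - [[0.048, 0.253, -0.04], 0, 0.03]
    - [[0.048, 0.255, -0.025], 0, 0.03]
    - [[0.048, 0.255, -0.01], 0, 0.03]
    - [[0.048, 0.255, -0.003], 0, 0.03]
    - [[0.048, 0.255, 0.0], 0, 0.03]
    - [[0.048, 0.255, 0.002], 0, 0.03]
    - [[0.048, 0.255, 0.003], 0, 0.03]
    - [[0.048, 0.255, 0.003], 0, 0.03]

```text
time_s: 5.2
position: [0.6003, -0.3057, 0.0998]
tool_rot: [[1.0, 0.0, 0.001], [0.0, -1.0, -0.0], [0.001, 0.0, -1.0]]
ft_force: [0.3, 0.2, -4.1]
grip_width: 0.0399
gripper_force: 40.7
```

drive_tool:
  series:
    - [[0, 0, 0.001], 0, 0.03]
    - [[0, 0, 0.001], 0, 0.045]
    - [[0, 0, 0.001], 0, 0.06]
    - [[0, 0, 0.001], 0, 0.085]
    - [[0, 0, 0.001], 0, 0.085]
    - [[0, 0, -0.02], 0, 0.085]
    - [[0, 0, -0.055], 0, 0.085]
    - [[-0.002, -0.01, -0.085], 0, 0.085]
    - [[-0.01, -0.05, -0.095], 0, 0.085]
    - [[-0.02, -0.095, -0.095], 0, 0.085]
    - [[-0.029, -0.14, -0.095], 0, 0.085]
    - [[-0.038, -0.185, -0.095], 0, 0.085]
    - [[-0.047, -0.23, -0.095], 0, 0.085]
    - [[-0.056, -0.275, -0.095], 0, 0.085]
    - [[-0.065, -0.32, -0.095], 0, 0.085]
    - [[-0.073, -0.36, -0.095], 0, 0.085]
    - [[-0.0805, -0.39, -0.095], 0, 0.085]
    - [[-0.0805, -0.396, -0.095], 0, 0.085]
    - [[-0.0805, -0.396, -0.095], 0, 0.085]
    - [[-0.0805, -0.396, -0.095], 0, 0.085]

```text
time_s: 7.2
position: [0.52, 0.0894, 0.1943]
tool_rot: [[1.0, -0.001, 0.0], [-0.001, -1.0, -0.0], [0.0, 0.0, -1.0]]
ft_force: [0.1, 0.2, 0.3]
grip_width: 0.085
gripper_force: 0.0
```

```bash
python3 - <<'E'
from h import *
d=get('side','s2');P=pts(d);Z=P[...,2];m=(d['depth']>0)&(Z>.12)&(Z<.16)&(P[...,1]<-.2)&(P[...,0]>.5)
q=P[m][:,:2].astype(np.float32);print(m.sum(),np.median(Z[m]));print(cv2.minAreaRect(q) if len(q) else '')
d=get('scene');P=pts(d);Z=P[...,2];m=(d['depth']>0)&(Z>.12)&(Z<.16)&(P[...,1]<-.2)&(P[...,0]>.5)
q=P[m][:,:2].astype(np.float32);print(m.sum(),np.median(Z[m]),cv2.minAreaRect(q))
d=get('scene','s2b')
d=get('wrist');P=pts(d)
Z=P[...,2];X=P[...,0];Y=P[...,1];hsv=cv2.cvtColor(d['img'],cv2.COLOR_RGB2HSV).astype(int)
for nm,lo,hi,bx in (('bottle',.152,.17,(.44,.54,-.04,.07)),('jar',.133,.147,(.46,.6,.05,.15))):
    m=(d['depth']>0)&(Z>lo)&(Z<hi)&(X>bx[0])&(X<bx[1])&(Y>bx[2])&(Y<bx[3])
    q=np.stack([X[m],Y[m]],1).astype(np.float32);print(nm,m.sum(),m.sum()>20 and (cv2.minEnclosingCircle(q),np.median(Z[m])))
E
```

```text
940 0.14114226594171486
((0.7167912721633911, -0.2670774459838867), (0.29877719283103943, 0.05767855420708656), 17.145732879638672)
447 0.14109710147052412 ((0.7204279899597168, -0.26098567247390747), (0.2952063977718353, 0.056493308395147324), 17.57594871520996)
bottle 498 (((0.49415677785873413, 0.007327765692025423), 0.014288862235844135), np.float64(0.16104722846099415))
jar 4893 (((0.5196455121040344, 0.09105715900659561), 0.024000171571969986), np.float64(0.14101820401433393))
```

Post stands on the ware board. Jar measured at (.520,.091). Gripping it below the cork.

drive_tool:
  series:
    - [[0, -0.0015, 0.01], 0, 0.072]
    - [[0, -0.0015, 0.025], 0, 0.072]
    - [[0, -0.0015, 0.045], 0, 0.072]
    - [[0, -0.0015, 0.07], 0, 0.072]
    - [[0, -0.0015, 0.09], 0, 0.072]
    - [[0, -0.0015, 0.103], 0, 0.072]
    - [[0, -0.0015, 0.107], 0, 0.072]
    - [[0, -0.0015, 0.107], 0, 0.05]
    - [[0, -0.0015, 0.107], 0, 0.035]
    - [[0, -0.0015, 0.107], 0, 0.035]
    - [[0, -0.0015, 0.107], 0, 0.035]
    - [[0, -0.0015, 0.107], 0, 0.035]
    - [[0, -0.0015, 0.107], 0, 0.035]
    - [[0, -0.0015, 0.107], 0, 0.035]

```text
time_s: 8.8
position: [0.5199, 0.0917, 0.0878]
tool_rot: [[1.0, 0.0, 0.001], [0.0, -1.0, -0.0], [0.001, 0.0, -1.0]]
ft_force: [0.6, -1.4, 4.0]
grip_width: 0.047
gripper_force: 41.5
```

View pics/s2b.png

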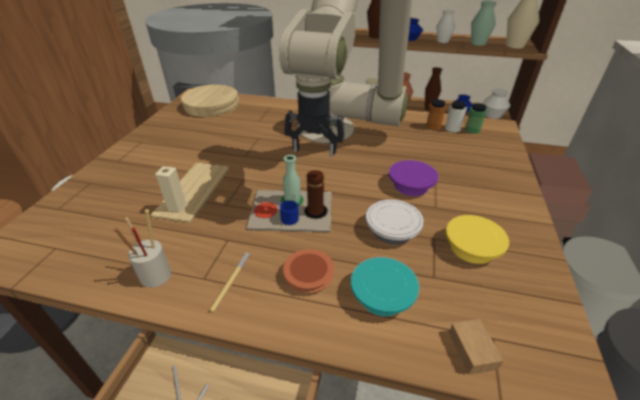

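Scene view: the post stands upright on the ware board at (172,190), with its red coaster bare at (265,210). The jar is gripped. I carry it around the bottle on the far side and over the cup.

drive_tool:
  series:
    - [[0, 0, -0.01], 0, 0.035]
    - [[0, 0, -0.035], 0, 0.035]
    - [[0.008, 0, -0.06], 0, 0.035]
    - [[0.03, 0.005, -0.075], 0, 0.035]
    - [[0.05, 0.02, -0.08], 0, 0.035]
    - [[0.062, 0.045, -0.08], 0, 0.035]
    - [[0.062, 0.08, -0.08], 0, 0.035]
    - [[0.062, 0.115, -0.08], 0, 0.035]
    - [[0.06, 0.15, -0.08], 0, 0.035]
    - [[0.05, 0.185, -0.08], 0, 0.035]
    - [[0.03, 0.22, -0.08], 0, 0.035]
    - [[0.01, 0.255, -0.08], 0, 0.035]
    - [[-0.007, 0.29, -0.08], 0, 0.035]
    - [[-0.015, 0.325, -0.08], 0, 0.035]
    - [[-0.015, 0.36, -0.075], 0, 0.035]
    - [[-0.015, 0.385, -0.06], 0, 0.035]
    - [[-0.015, 0.396, -0.04], 0, 0.035]
    - [[-0.015, 0.397, -0.02], 0, 0.035]
    - [[-0.015, 0.397, -0.006], 0, 0.035]
    - [[-0.015, 0.397, 0], 0, 0.035]

```text
time_s: 10.8
position: [0.504, -0.3046, 0.0859]
tool_rot: [[1.0, -0.0, -0.002], [-0.0, -1.0, 0.003], [-0.002, -0.003, -1.0]]
ft_force: [-0.5, 0.3, -3.3]
grip_width: 0.0473
gripper_force: 41.9
```

drive_tool:
  series:
    - [[0, 0, 0.002], 0, 0.035]
    - [[0, 0, 0.004], 0, 0.035]
    - [[0, 0, 0.004], 0, 0.035]

```text
time_s: 11.1
position: [0.5049, -0.3053, 0.084]
tool_rot: [[1.0, 0.0, 0.001], [0.0, -1.0, -0.001], [0.001, 0.001, -1.0]]
ft_force: [-1.0, 0.4, -3.9]
grip_width: 0.0473
gripper_force: 41.8
```

drive_tool:
  series:
    - [[0, 0, 0.001], 0, 0.035]
    - [[0, 0, 0.001], 0, 0.055]
    - [[0, 0, 0.001], 0, 0.07]
    - [[0, 0, 0.001], 0, 0.085]
    - [[0, 0, 0.001], 0, 0.085]
    - [[0, 0, -0.02], 0, 0.085]
    - [[0, 0, -0.055], 0, 0.085]
    - [[-0.001, -0.01, -0.09], 0, 0.085]
    - [[-0.003, -0.05, -0.115], 0, 0.085]
    - [[-0.006, -0.095, -0.115], 0, 0.085]
    - [[-0.009, -0.14, -0.115], 0, 0.085]
    - [[-0.012, -0.185, -0.115], 0, 0.085]
    - [[-0.014, -0.23, -0.115], 0, 0.07]
    - [[-0.017, -0.27, -0.115], 0, 0.06]
    - [[-0.017, -0.305, -0.115], 0, 0.06]
    - [[-0.017, -0.317, -0.115], 0, 0.06]
    - [[-0.017, -0.317, -0.115], 0, 0.06]
    - [[-0.017, -0.317, -0.115], 0, 0.06]

```text
time_s: 12.9
position: [0.4878, 0.0109, 0.1983]
tool_rot: [[1.0, -0.0, 0.0], [-0.0, -1.0, -0.0], [0.0, 0.0, -1.0]]
ft_force: [-0.4, -0.0, -0.6]
grip_width: 0.0602
gripper_force: 0.0
```

```bash
cat > c.py <<'E'
from h import *
for n in ('wrist','scene','side'):
    d=get(n);P=pts(d);Z=P[...,2];X=P[...,0];Y=P[...,1]
    for nm,lo,hi,bx in (('bottle',.15,.17,(.44,.54,-.04,.07)),('jar_w',.130,.143,(.46,.545,-.36,-.25)),('post_w',.132,.148,(.56,.64,-.36,-.25)),('cup',.052,.07,(.53,.61,-.02,.07))):
        m=(d['depth']>0)&(Z>lo)&(Z<hi)&(X>bx[0])&(X<bx[1])&(Y>bx[2])&(Y<bx[3])
        q=np.stack([X[m],Y[m]],1).astype(np.float32)
        if m.sum()>20: c,r=cv2.minEnclosingCircle(q);print(n,nm,m.sum(),np.round(c,4),round(r,4),np.median(Z[m]))
E
python3 c.py
```

```text
wrist bottle 2663 [0.4879 0.0119] 0.0164 0.1612559230003466
wrist cup 1294 [0.5709 0.0296] 0.026 0.06181509688954956
scene bottle 85 [0.49   0.0132] 0.0181 0.16226165658077474
scene jar_w 144 [ 0.5065 -0.3027] 0.0245 0.1381748261286293
scene post_w 187 [ 0.6005 -0.3037] 0.0269 0.14310069422239988
scene cup 157 [0.5724 0.0315] 0.0267 0.06000479122772756
side bottle 129 [0.4871 0.0089] 0.0165 0.16006526940098237
side jar_w 718 [ 0.5039 -0.3086] 0.0241 0.13644903020240692
side post_w 619 [ 0.5985 -0.3088] 0.0265 0.14136078637283633
side cup 164 [0.5696 0.0262] 0.0266 0.059590125263208074
```

Both pieces stand at (.505,-.305) and (.600,-.306). Now the bottle, by the neck.

drive_tool:
  series:
    - [[0, -0.001, 0.02], 0, 0.06]
    - [[0, -0.001, 0.05], 0, 0.06]
    - [[0, -0.001, 0.075], 0, 0.06]
    - [[0, -0.001, 0.087], 0, 0.06]
    - [[0, -0.001, 0.087], 0, 0.06]
    - [[0, -0.001, 0.087], 0, 0.04]
    - [[0, -0.001, 0.087], 0, 0.015]
    - [[0, -0.001, 0.087], 0, 0.015]
    - [[0, -0.001, 0.087], 0, 0.015]
    - [[0, -0.001, 0.087], 0, 0.015]
    - [[0, -0.001, 0.087], 0, 0.015]
    - [[0, -0.001, 0.087], 0, 0.015]

```text
time_s: 14.25
position: [0.4882, 0.0123, 0.1123]
tool_rot: [[1.0, 0.0, 0.002], [0.0, -1.0, -0.001], [0.002, 0.001, -1.0]]
ft_force: [0.5, -3.2, 7.1]
grip_width: 0.0272
gripper_force: 38.4
```

drive_tool:
  series:
    - [[0, 0, -0.01], 0, 0.015]
    - [[0, 0, -0.03], 0, 0.015]
    - [[-0.002, 0.005, -0.05], 0, 0.015]
    - [[-0.007, 0.022, -0.06], 0, 0.015]
    - [[-0.014, 0.05, -0.06], 0, 0.015]
    - [[-0.023, 0.083, -0.06], 0, 0.015]
    - [[-0.032, 0.116, -0.06], 0, 0.015]
    - [[-0.041, 0.149, -0.06], 0, 0.015]
    - [[-0.05, 0.182, -0.06], 0, 0.015]
    - [[-0.059, 0.215, -0.06], 0, 0.015]
    - [[-0.068, 0.248, -0.06], 0, 0.015]
    - [[-0.075, 0.28, -0.06], 0, 0.015]
    - [[-0.078, 0.303, -0.055], 0, 0.015]
    - [[-0.078, 0.316, -0.04], 0, 0.015]
    - [[-0.078, 0.318, -0.025], 0, 0.015]
    - [[-0.078, 0.318, -0.01], 0, 0.015]
    - [[-0.078, 0.318, -0.003], 0, 0.015]
    - [[-0.078, 0.318, 0.001], 0, 0.015]
    - [[-0.078, 0.318, 0.004], 0, 0.015]
    - [[-0.078, 0.318, 0.004], 0, 0.015]

```text
time_s: 16.25
position: [0.4099, -0.3052, 0.1083]
tool_rot: [[1.0, 0.0, 0.001], [0.0, -1.0, -0.001], [0.001, 0.001, -1.0]]
ft_force: [-2.5, 1.2, 1.3]
grip_width: 0.0268
gripper_force: 38.9
```

drive_tool:
  series:
    - [[0, 0, 0], 0, 0.03]
    - [[0, 0, 0], 0, 0.045]
    - [[0, 0, 0], 0, 0.06]
    - [[0, 0, 0], 0, 0.06]
    - [[0, 0, -0.02], 0, 0.06]
    - [[0, 0, -0.06], 0, 0.06]
    - [[0, 0, -0.095], 0, 0.06]
    - [[0.01, -0.03, -0.1], 0, 0.06]
    - [[0.03, -0.07, -0.1], 0, 0.06]
    - [[0.05, -0.11, -0.1], 0, 0.085]
    - [[0.07, -0.15, -0.09], 0, 0.085]
    - [[0.09, -0.19, -0.08], 0, 0.085]
    - [[0.11, -0.23, -0.07], 0, 0.085]
    - [[0.13, -0.27, -0.06], 0, 0.085]
    - [[0.15, -0.305, -0.05], 0, 0.085]
    - [[0.161, -0.334, -0.045], 0, 0.085]
    - [[0.161, -0.334, -0.045], 0, 0.085]
    - [[0.161, -0.334, -0.045], 0, 0.085]

```text
time_s: 18.05
position: [0.5705, 0.0291, 0.1521]
tool_rot: [[1.0, 0.001, -0.0], [0.001, -1.0, -0.0], [-0.0, 0.0, -1.0]]
ft_force: [0.6, -0.1, 0.2]
grip_width: 0.0848
gripper_force: 0.0
```

```bash
cat > c.py <<'E'
from h import *
import sys
def comp(n,save=None):
    d=get(n,save);P=pts(d);Z=P[...,2];X=P[...,0];Y=P[...,1];H,S,V=cv2.split(cv2.cvtColor(d['img'],cv2.COLOR_RGB2HSV))
    g=(d['depth']>0)&(Z>.008)&(Z<.026)&(X>.4)&(X<.66)&(Y>-.13)&(Y<.17)
    rd=g&((H<10)|(H>172))&(S>150);gr=g&(H>45)&(H<90)&(S>100);bk=g&(V<50)
    for nm,m in (('red',rd),('green',gr),('black',bk)):
        if m.sum()<30: continue
        k,l,s,c=cv2.connectedComponentsWithStats(m.astype(np.uint8));m=l==1+np.argmax(s[1:,4])
        c,r=cv2.minEnclosingCircle(P[m][:,:2].astype(np.float32));print(n,nm,m.sum(),np.round(c,4),round(r,4),np.round(np.median(Z[m]),4))
    for nm,lo,hi,bx in (('bottle',.15,.17,(.37,.44,-.36,-.25)),('jar_w',.130,.143,(.46,.545,-.36,-.25)),('post_w',.132,.148,(.56,.64,-.36,-.25)),('cup',.052,.07,(.53,.61,-.02,.07)),('wheel',.042,.056,(.4,.65,.2,.42))):
        m=(d['depth']>0)&(Z>lo)&(Z<hi)&(X>bx[0])&(X<bx[1])&(Y>bx[2])&(Y<bx[3])
        if nm=='wheel': m&=S<60
        if m.sum()>20: c,r=cv2.minEnclosingCircle(P[m][:,:2].astype(np.float32));print(n,nm,m.sum(),np.round(c,4),round(r,4),np.round(np.median(Z[m]),4))
comp('wrist','w3');comp('scene');comp('side','s3')
E
python3 c.py
```

```text
wrist red 5313 [ 0.5512 -0.0508] 0.0357 0.0161
wrist green 4456 [0.4888 0.0106] 0.035 0.0162
wrist black 4777 [0.5204 0.0921] 0.0345 0.0162
wrist cup 1684 [0.571  0.0298] 0.026 0.0617
wrist wheel 4488 [0.5253 0.2693] 0.06 0.0484
scene red 269 [ 0.5551 -0.0499] 0.0347 0.0176
scene green 128 [0.4926 0.0129] 0.0314 0.0176
scene black 231 [0.5228 0.0929] 0.031 0.0176
scene bottle 59 [ 0.4112 -0.3029] 0.0172 0.1586
scene jar_w 146 [ 0.5071 -0.3037] 0.026 0.1384
scene post_w 191 [ 0.6006 -0.3034] 0.0269 0.1429
scene cup 157 [0.5704 0.031 ] 0.0286 0.06
scene wheel 1731 [0.5353 0.3152] 0.0771 0.0496
side red 582 [ 0.5523 -0.0518] 0.0366 0.0151
side green 521 [0.4899 0.0079] 0.0349 0.0151
side black 414 [0.52   0.0886] 0.034 0.0149
side bottle 383 [ 0.4092 -0.3072] 0.0161 0.1567
side jar_w 713 [ 0.5041 -0.3084] 0.0242 0.1364
side post_w 621 [ 0.5981 -0.3092] 0.0267 0.1413
side cup 167 [0.5707 0.0262] 0.0274 0.0595
side wheel 1477 [0.5349 0.3097] 0.0765 0.0468
```

View pics/s3.png

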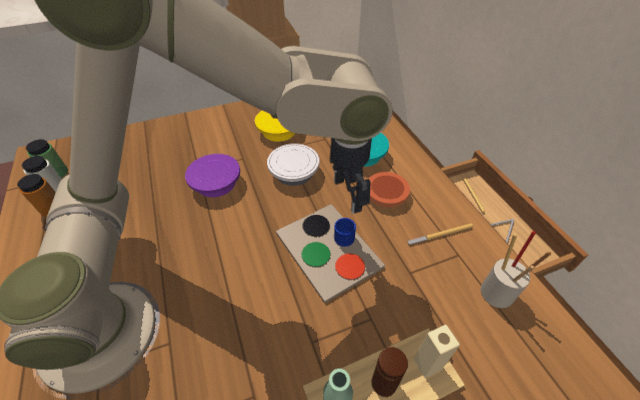

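The side view shows all three pieces upright on the ware board: bottle (340,385), jar (390,370), post (437,348). The coasters are bare and the cup stands free at (345,232). Pieces had been within 1 mm of the coaster centres. Gripping the cup.

drive_tool:
  series:
    - [[0, 0, 0.03], 0, 0.085]
    - [[0, 0, 0.065], 0, 0.085]
    - [[0, 0, 0.1], 0, 0.085]
    - [[0, 0, 0.12], 0, 0.085]
    - [[0, 0, 0.127], 0, 0.085]
    - [[0, 0, 0.127], 0, 0.07]
    - [[0, 0, 0.127], 0, 0.045]
    - [[0, 0, 0.127], 0, 0.04]
    - [[0, 0, 0.127], 0, 0.04]
    - [[0, 0, 0.127], 0, 0.04]
    - [[0, 0, 0.127], 0, 0.04]
    - [[0, 0, 0.127], 0, 0.04]
    - [[0, 0, 0.127], 0, 0.04]
  newtons: 30

```text
time_s: 19.5
position: [0.5714, 0.0285, 0.0269]
tool_rot: [[1.0, 0.0, 0.003], [0.0, -1.0, -0.001], [0.003, 0.001, -1.0]]
ft_force: [-1.0, -1.5, 8.0]
grip_width: 0.0507
gripper_force: 31.8
```

drive_tool:
  series:
    - [[0, 0, -0.01], 0, 0.04]
    - [[0, 0, -0.035], 0, 0.04]
    - [[0, 0, -0.065], 0, 0.04]
    - [[-0.001, -0.01, -0.09], 0, 0.04]
    - [[-0.004, -0.035, -0.1], 0, 0.04]
    - [[-0.009, -0.07, -0.1], 0, 0.04]
    - [[-0.014, -0.105, -0.1], 0, 0.04]
    - [[-0.019, -0.14, -0.1], 0, 0.04]
    - [[-0.024, -0.175, -0.1], 0, 0.04]
    - [[-0.028, -0.21, -0.1], 0, 0.04]
    - [[-0.032, -0.245, -0.1], 0, 0.04]
    - [[-0.036, -0.27, -0.1], 0, 0.04]
    - [[-0.037, -0.282, -0.1], 0, 0.04]
    - [[-0.037, -0.284, -0.1], 0, 0.04]
    - [[-0.037, -0.284, -0.1], 0, 0.04]
    - [[-0.037, -0.284, -0.1], 0, 0.04]

```text
time_s: 21.1
position: [0.5339, 0.3116, 0.1255]
tool_rot: [[1.0, -0.001, -0.0], [-0.001, -1.0, -0.0], [-0.0, 0.0, -1.0]]
ft_force: [-1.2, -0.5, -0.8]
grip_width: 0.0509
gripper_force: 31.7
```

```bash
python3 - <<'E'
from h import *
s=env.observe();print(s['position'],s['ft_force'])
d=get('wrist','w4');P=pts(d);Z=P[...,2];X=P[...,0];Y=P[...,1];H,S,V=cv2.split(cv2.cvtColor(d['img'],cv2.COLOR_RGB2HSV))
m=(d['depth']>0)&(Z>.042)&(Z<.054)&(S<60)&(V>60)&(X>.4)&(Y>.2)
from scipy.optimize import least_squares
q=P[m][:,:2];h=cv2.convexHull(q.astype(np.float32))[:,0]
f=least_squares(lambda p:np.hypot(*(h-p[:2]).T)-p[2],[.534,.312,.075],loss='soft_l1',f_scale=.001);print(m.sum(),f.x,cv2.minEnclosingCircle(h),q.min(0),q.max(0))
m=(d['depth']>0)&(Z>.145)&(Z<.18)&(H>105)&(H<130)&(S>120);print(m.sum(),cv2.minEnclosingCircle(P[m][:,:2].astype(np.float32)),np.percentile(Z[m],[5,50,95]))
E
```

```text
[0.53389709 0.31164567 0.12546359] [-1.18700025 -0.47578415 -0.76027489]
27122 [0.53429891 0.31338336 0.07448204] ((0.5345656871795654, 0.31335949897766113), 0.07496120780706406) [0.49745413 0.23901652] [0.60851009 0.38823763]
9643 ((0.5465691089630127, 0.3111056685447693), 0.05428683012723923) [0.14660301 0.1583263  0.16123813]
```

View pics/w4.png

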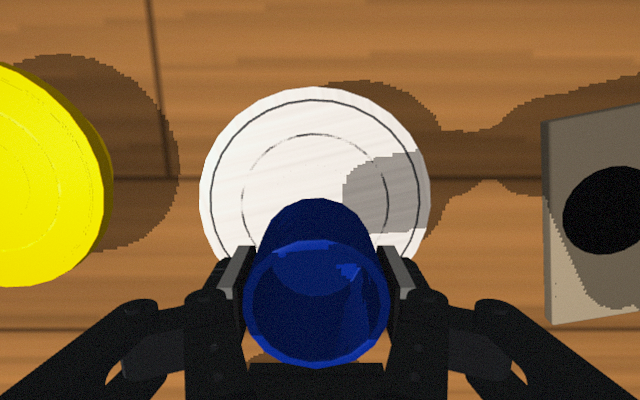

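The wrist view shows the cup upright in the fingers, rim at (315,300), over the aluminium wheel centred near (315,195). The wheel centre is (.534,.313), so I shift 1.5 mm and lower.

drive_tool:
  series:
    - [[0.0005, -0.0015, 0.01], 0, 0.04]
    - [[0.0005, -0.0015, 0.025], 0, 0.04]
    - [[0.0005, -0.0015, 0.04], 0, 0.04]
    - [[0.0005, -0.0015, 0.052], 0, 0.04]
    - [[0.0005, -0.0015, 0.058], 0, 0.04]
    - [[0.0005, -0.0015, 0.061], 0, 0.04]
    - [[0.0005, -0.0015, 0.0625], 0, 0.04]
    - [[0.0005, -0.0015, 0.063], 0, 0.04]
    - [[0.0005, -0.0015, 0.063], 0, 0.04]

```text
time_s: 22.05
position: [0.5342, 0.3143, 0.063]
tool_rot: [[1.0, 0.0, 0.001], [0.0, -1.0, 0.0], [0.001, -0.0, -1.0]]
ft_force: [-2.7, -1.0, 2.0]
grip_width: 0.0509
gripper_force: 32.0
```

drive_tool:
  series:
    - [[0, 0, 0], 0, 0.052]
    - [[0, 0, 0], 0, 0.06]
    - [[0, 0, 0], 0, 0.075]
    - [[0, 0, 0], 0, 0.085]
    - [[0, 0, 0], 0, 0.085]
    - [[0, 0, -0.02], 0, 0.085]
    - [[0, 0, -0.05], 0, 0.085]
    - [[0, 0, -0.085], 0, 0.085]
    - [[0, 0, -0.12], 0, 0.085]
    - [[0, 0, -0.13], 0, 0.085]
    - [[0, 0, -0.13], 0, 0.085]

```text
time_s: 23.15
position: [0.5344, 0.3145, 0.1937]
tool_rot: [[1.0, 0.0, 0.003], [0.0, -1.0, 0.001], [0.003, -0.001, -1.0]]
ft_force: [-1.1, 0.5, -0.2]
grip_width: 0.0852
gripper_force: 0.0
```

```bash
cat > cw.py <<'E'
from h import *
d=get('wrist');P=pts(d);Z=P[...,2];X=P[...,0];Y=P[...,1];H,S,V=cv2.split(cv2.cvtColor(d['img'],cv2.COLOR_RGB2HSV))
m=(d['depth']>0)&(Z>.042)&(Z<.054)&(S<60)&(V>60)&(X>.4)&(Y>.2);print('wheel',cv2.minEnclosingCircle(P[m][:,:2].astype(np.float32)))
m=(d['depth']>0)&(Z>.09)&(Z<.105)&(H>105)&(H<130)&(S>120)&(Y>.2);print('cup',cv2.minEnclosingCircle(P[m][:,:2].astype(np.float32)),np.median(Z[m]))
E
python3 cw.py
```

```text
wheel ((0.5338885188102722, 0.31360992789268494), 0.0749775767326355)
cup ((0.5340139865875244, 0.3152150511741638), 0.026009192690253258) 0.09772184782532607
```

The cup stands within 1.6 mm of the wheel's centre. Next I go to the bottle.

drive_tool:
  series:
    - [[-0.005, 0.03, 0], 0, 0.085]
    - [[-0.014, 0.07, 0], 0, 0.085]
    - [[-0.022, 0.11, 0], 0, 0.085]
    - [[-0.03, 0.15, 0], 0, 0.085]
    - [[-0.038, 0.19, 0], 0, 0.085]
    - [[-0.046, 0.23, 0], 0, 0.085]
    - [[-0.054, 0.27, 0], 0, 0.085]
    - [[-0.062, 0.31, 0], 0, 0.085]
    - [[-0.07, 0.35, 0], 0, 0.07]
    - [[-0.078, 0.39, 0], 0, 0.06]
    - [[-0.086, 0.43, 0], 0, 0.06]
    - [[-0.094, 0.47, 0], 0, 0.06]
    - [[-0.103, 0.515, 0], 0, 0.06]
    - [[-0.112, 0.56, 0], 0, 0.06]
    - [[-0.12, 0.6, 0], 0, 0.06]
    - [[-0.1244, 0.6195, 0], 0, 0.06]
    - [[-0.1244, 0.6195, 0], 0, 0.06]
    - [[-0.1244, 0.6195, 0], 0, 0.06]
    - [[-0.1244, 0.6195, 0], 0, 0.06]
  newtons: 40

```text
time_s: 25.1
position: [0.4098, -0.3039, 0.1916]
tool_rot: [[1.0, 0.001, -0.001], [0.001, -1.0, 0.001], [-0.001, -0.001, -1.0]]
ft_force: [0.7, 0.8, -0.3]
grip_width: 0.0601
gripper_force: 0.0
```

```bash
cat > c2.py <<'E'
from h import *
import sys
def tops(n='wrist',save=None):
    d=get(n,save);P=pts(d);Z=P[...,2];X=P[...,0];Y=P[...,1]
    for nm,lo,hi,bx in (('bottle',.15,.17,(.37,.44,-.36,-.25)),('jar_w',.130,.143,(.46,.545,-.36,-.25)),('post_w',.132,.148,(.56,.64,-.36,-.25)),('bottle_h',.152,.17,(.44,.54,-.04,.05)),('jar_h',.133,.147,(.46,.58,.05,.15)),('post_h',.138,.152,(.51,.6,-.1,-.01))):
        m=(d['depth']>0)&(Z>lo)&(Z<hi)&(X>bx[0])&(X<bx[1])&(Y>bx[2])&(Y<bx[3])
        if m.sum()>100: q=P[m][:,:2].astype(np.float32);c,r=cv2.minEnclosingCircle(q);print(n,nm,m.sum(),np.round(c,4),round(r,4),np.round(np.median(Z[m]),4),'ang',round(cv2.minAreaRect(q)[2],1))
    print(env.observe()['position'])
if __name__=='__main__': tops()
E
python3 c2.py
```

```text
wrist bottle 2723 [ 0.4094 -0.3043] 0.0163 0.1573 ang 70.4
wrist jar_w 6894 [ 0.5044 -0.3059] 0.0241 0.137 ang 0.4
[ 0.40991308 -0.30391493  0.19193174]
```

drive_tool:
  series:
    - [[-0.0005, 0.0005, 0.02], 0, 0.06]
    - [[-0.0005, 0.0005, 0.05], 0, 0.06]
    - [[-0.0005, 0.0005, 0.075], 0, 0.06]
    - [[-0.0005, 0.0005, 0.0845], 0, 0.06]
    - [[-0.0005, 0.0005, 0.0845], 0, 0.06]
    - [[-0.0005, 0.0005, 0.0845], 0, 0.04]
    - [[-0.0005, 0.0005, 0.0845], 0, 0.015]
    - [[-0.0005, 0.0005, 0.0845], 0, 0.015]
    - [[-0.0005, 0.0005, 0.0845], 0, 0.015]
    - [[-0.0005, 0.0005, 0.0845], 0, 0.015]
    - [[-0.0005, 0.0005, 0.0845], 0, 0.015]
    - [[-0.0005, 0.0005, 0.0845], 0, 0.015]

```text
time_s: 26.35
position: [0.4097, -0.3058, 0.109]
tool_rot: [[1.0, 0.0, 0.002], [0.0, -1.0, -0.001], [0.002, 0.001, -1.0]]
ft_force: [1.3, 2.0, 6.8]
grip_width: 0.0265
gripper_force: 38.6
```

drive_tool:
  series:
    - [[0, 0, -0.01], 0, 0.015]
    - [[0, 0, -0.03], 0, 0.015]
    - [[0.002, -0.005, -0.05], 0, 0.015]
    - [[0.007, -0.022, -0.06], 0, 0.015]
    - [[0.014, -0.05, -0.06], 0, 0.015]
    - [[0.023, -0.083, -0.06], 0, 0.015]
    - [[0.032, -0.116, -0.06], 0, 0.015]
    - [[0.041, -0.149, -0.06], 0, 0.015]
    - [[0.05, -0.182, -0.06], 0, 0.015]
    - [[0.059, -0.215, -0.06], 0, 0.015]
    - [[0.068, -0.248, -0.06], 0, 0.015]
    - [[0.075, -0.28, -0.06], 0, 0.015]
    - [[0.079, -0.302, -0.055], 0, 0.015]
    - [[0.079, -0.314, -0.04], 0, 0.015]
    - [[0.079, -0.316, -0.025], 0, 0.015]
    - [[0.079, -0.316, -0.014], 0, 0.015]
    - [[0.079, -0.316, -0.008], 0, 0.015]
    - [[0.079, -0.316, -0.006], 0, 0.015]
    - [[0.079, -0.316, -0.006], 0, 0.015]
    - [[0.079, -0.316, -0.006], 0, 0.015]

```text
time_s: 28.35
position: [0.4885, 0.01, 0.1143]
tool_rot: [[1.0, -0.0, 0.001], [-0.0, -1.0, -0.0], [0.001, 0.0, -1.0]]
ft_force: [-0.6, 0.2, -3.6]
grip_width: 0.0265
gripper_force: 39.3
```

drive_tool:
  series:
    - [[0.0005, -0.0005, 0.001], 0, 0.015]
    - [[0.0005, -0.0005, 0.002], 0, 0.015]
    - [[0.0005, -0.0005, 0.002], 0, 0.03]
    - [[0.0005, -0.0005, 0.002], 0, 0.045]
    - [[0.0005, -0.0005, 0.002], 0, 0.06]
    - [[0.0005, -0.0005, 0.002], 0, 0.06]
    - [[0, 0, -0.02], 0, 0.06]
    - [[0, 0, -0.055], 0, 0.06]
    - [[0, 0, -0.085], 0, 0.06]
    - [[0.002, 0.03, -0.09], 0, 0.06]
    - [[0.004, 0.07, -0.09], 0, 0.07]
    - [[0.006, 0.115, -0.09], 0, 0.08]
    - [[0.008, 0.16, -0.09], 0, 0.085]
    - [[0.01, 0.205, -0.09], 0, 0.085]
    - [[0.012, 0.25, -0.09], 0, 0.085]
    - [[0.014, 0.29, -0.09], 0, 0.085]
    - [[0.016, 0.3155, -0.09], 0, 0.085]
    - [[0.016, 0.3155, -0.09], 0, 0.085]
    - [[0.016, 0.3155, -0.09], 0, 0.085]

```text
time_s: 30.25
position: [0.504, -0.3052, 0.2034]
tool_rot: [[1.0, -0.001, -0.001], [-0.001, -1.0, 0.001], [-0.001, -0.001, -1.0]]
ft_force: [-0.0, 0.6, -0.3]
grip_width: 0.0853
gripper_force: 0.0
```

```bash
python3 c2.py
```

```text
wrist jar_w 4359 [ 0.5046 -0.3058] 0.0241 0.137 ang 16.8
wrist post_w 5962 [ 0.5988 -0.3062] 0.0268 0.142 ang 1.8
[ 0.50414406 -0.30449589  0.20369035]
```

drive_tool:
  series:
    - [[0.0005, 0.001, 0.02], 0, 0.085]
    - [[0.0005, 0.001, 0.05], 0, 0.085]
    - [[0.0005, 0.001, 0.085], 0, 0.085]
    - [[0.0005, 0.001, 0.11], 0, 0.085]
    - [[0.0005, 0.001, 0.12], 0, 0.085]
    - [[0.0005, 0.001, 0.12], 0, 0.07]
    - [[0.0005, 0.001, 0.12], 0, 0.05]
    - [[0.0005, 0.001, 0.12], 0, 0.035]
    - [[0.0005, 0.001, 0.12], 0, 0.035]
    - [[0.0005, 0.001, 0.12], 0, 0.035]
    - [[0.0005, 0.001, 0.12], 0, 0.035]
    - [[0.0005, 0.001, 0.12], 0, 0.035]
    - [[0.0005, 0.001, 0.12], 0, 0.035]

```text
time_s: 31.6
position: [0.5054, -0.3066, 0.0856]
tool_rot: [[1.0, 0.0, 0.003], [0.0, -1.0, -0.002], [0.003, 0.002, -1.0]]
ft_force: [-0.2, 0.7, 6.9]
grip_width: 0.047
gripper_force: 41.2
```

drive_tool:
  series:
    - [[0, 0, -0.01], 0, 0.035]
    - [[0, 0, -0.035], 0, 0.035]
    - [[0, -0.005, -0.06], 0, 0.035]
    - [[0, -0.03, -0.075], 0, 0.035]
    - [[0.008, -0.06, -0.08], 0, 0.035]
    - [[0.022, -0.093, -0.08], 0, 0.035]
    - [[0.038, -0.126, -0.08], 0, 0.035]
    - [[0.054, -0.159, -0.08], 0, 0.035]
    - [[0.07, -0.192, -0.08], 0, 0.035]
    - [[0.077, -0.227, -0.08], 0, 0.035]
    - [[0.078, -0.262, -0.08], 0, 0.035]
    - [[0.078, -0.297, -0.08], 0, 0.035]
    - [[0.078, -0.332, -0.08], 0, 0.035]
    - [[0.072, -0.365, -0.08], 0, 0.035]
    - [[0.052, -0.386, -0.078], 0, 0.035]
    - [[0.032, -0.396, -0.07], 0, 0.035]
    - [[0.018, -0.3975, -0.055], 0, 0.035]
    - [[0.0155, -0.3975, -0.035], 0, 0.035]
    - [[0.0155, -0.3975, -0.018], 0, 0.035]
    - [[0.0155, -0.3975, -0.008], 0, 0.035]

```text
time_s: 33.6
position: [0.5197, 0.0913, 0.0913]
tool_rot: [[1.0, 0.0, -0.001], [0.0, -1.0, -0.0], [-0.001, 0.0, -1.0]]
ft_force: [0.9, -0.1, -3.2]
grip_width: 0.0471
gripper_force: 42.2
```

drive_tool:
  series:
    - [[0, 0, 0.002], 0, 0.035]
    - [[0, 0, 0.002], 0, 0.035]

```text
time_s: 33.8
position: [0.5205, 0.0912, 0.0903]
tool_rot: [[1.0, 0.0, 0.001], [0.0, -1.0, -0.0], [0.001, 0.0, -1.0]]
ft_force: [-0.1, -0.4, -1.8]
grip_width: 0.0473
gripper_force: 42.3
```

drive_tool:
  series:
    - [[0, 0, 0.001], 0, 0.035]
    - [[0, 0, 0.001], 0, 0.055]
    - [[0, 0, 0.001], 0, 0.07]
    - [[0, 0, 0.001], 0, 0.072]
    - [[0, 0, 0.001], 0, 0.072]
    - [[0, 0, -0.02], 0, 0.072]
    - [[0, 0, -0.055], 0, 0.072]
    - [[0, 0, -0.095], 0, 0.072]
    - [[0.01, 0.015, -0.11], 0, 0.085]
    - [[0.02, 0.055, -0.11], 0, 0.085]
    - [[0.03, 0.1, -0.11], 0, 0.085]
    - [[0.038, 0.145, -0.11], 0, 0.085]
    - [[0.045, 0.19, -0.11], 0, 0.085]
    - [[0.053, 0.235, -0.11], 0, 0.085]
    - [[0.06, 0.28, -0.11], 0, 0.085]
    - [[0.068, 0.325, -0.11], 0, 0.085]
    - [[0.075, 0.37, -0.11], 0, 0.085]
    - [[0.0785, 0.397, -0.11], 0, 0.085]
    - [[0.0785, 0.397, -0.11], 0, 0.085]
    - [[0.0785, 0.397, -0.11], 0, 0.085]

```text
time_s: 35.8
position: [0.5985, -0.3057, 0.1994]
tool_rot: [[1.0, -0.001, -0.001], [-0.001, -1.0, 0.001], [-0.001, -0.001, -1.0]]
ft_force: [-0.1, 0.4, 0.1]
grip_width: 0.085
gripper_force: 0.0
```

```bash
python3 c2.py
```

```text
wrist post_w 4373 [ 0.599  -0.3061] 0.0269 0.1421 ang 1.6
[ 0.59866648 -0.30489178  0.19975762]
```

drive_tool:
  series:
    - [[0, 0.001, 0.02], 0, 0.085]
    - [[0, 0.001, 0.05], 0, 0.085]
    - [[0, 0.001, 0.08], 0, 0.085]
    - [[0, 0.001, 0.096], 0, 0.085]
    - [[0, 0.001, 0.1], 0, 0.085]
    - [[0, 0.001, 0.1], 0, 0.06]
    - [[0, 0.001, 0.1], 0, 0.03]
    - [[0, 0.001, 0.1], 0, 0.03]
    - [[0, 0.001, 0.1], 0, 0.03]
    - [[0, 0.001, 0.1], 0, 0.03]
    - [[0, 0.001, 0.1], 0, 0.03]
    - [[0, 0.001, 0.1], 0, 0.03]
    - [[0, 0.001, 0.1], 0, 0.03]

```text
time_s: 37.15
position: [0.5992, -0.307, 0.1013]
tool_rot: [[1.0, 0.0, 0.002], [0.0, -1.0, -0.001], [0.002, 0.001, -1.0]]
ft_force: [-1.3, 0.1, 6.1]
grip_width: 0.0405
gripper_force: 41.0
```

drive_tool:
  series:
    - [[0, 0, -0.01], 0, 0.03]
    - [[0, 0, -0.03], 0, 0.03]
    - [[0, -0.005, -0.05], 0, 0.03]
    - [[-0.004, -0.022, -0.06], 0, 0.03]
    - [[-0.009, -0.048, -0.06], 0, 0.03]
    - [[-0.015, -0.078, -0.06], 0, 0.03]
    - [[-0.021, -0.108, -0.06], 0, 0.03]
    - [[-0.026, -0.138, -0.06], 0, 0.03]
    - [[-0.032, -0.168, -0.06], 0, 0.03]
    - [[-0.038, -0.198, -0.06], 0, 0.03]
    - [[-0.043, -0.225, -0.06], 0, 0.03]
    - [[-0.047, -0.245, -0.055], 0, 0.03]
    - [[-0.0475, -0.2535, -0.04], 0, 0.03]
    - [[-0.0475, -0.2555, -0.025], 0, 0.03]
    - [[-0.0475, -0.2555, -0.014], 0, 0.03]
    - [[-0.0475, -0.2555, -0.008], 0, 0.03]
    - [[-0.0475, -0.2555, -0.006], 0, 0.03]
    - [[-0.0475, -0.2555, -0.006], 0, 0.03]
    - [[-0.0475, -0.2555, -0.006], 0, 0.03]

```text
time_s: 39.05
position: [0.5514, -0.0515, 0.1063]
tool_rot: [[1.0, -0.0, 0.001], [-0.0, -1.0, -0.0], [0.001, 0.0, -1.0]]
ft_force: [0.2, -0.6, -4.6]
grip_width: 0.0393
gripper_force: 40.8
```

drive_tool:
  series:
    - [[0, -0.0005, 0.001], 0, 0.03]
    - [[0, -0.0005, 0.002], 0, 0.03]
    - [[0, -0.0005, 0.002], 0, 0.045]
    - [[0, -0.0005, 0.002], 0, 0.06]
    - [[0, -0.0005, 0.002], 0, 0.085]
    - [[0, -0.0005, 0.002], 0, 0.085]
    - [[0, 0, -0.02], 0, 0.085]
    - [[0, 0, -0.055], 0, 0.085]
    - [[0, 0, -0.09], 0, 0.085]
    - [[0, 0, -0.125], 0, 0.085]
    - [[0, -0.03, -0.15], 0, 0.085]
    - [[0, -0.05, -0.16], 0, 0.085]
    - [[0, -0.05, -0.16], 0, 0.085]
    - [[0, -0.05, -0.16], 0, 0.085]

```text
time_s: 40.45
position: [0.551, -0.0012, 0.2654]
tool_rot: [[1.0, 0.001, -0.0], [0.001, -1.0, -0.0], [-0.0, 0.0, -1.0]]
ft_force: [-0.1, -0.5, -0.3]
grip_width: 0.0852
gripper_force: 0.0
```

```bash
python3 - <<'E'
import c2
c2.tops('wrist','w5');c2.tops('scene','s5');c2.tops('side')
E
sed -i "s/^comp('wrist'.*/comp('side')/" c.py; python3 c.py
```

```text
wrist bottle_h 1297 [0.4887 0.0119] 0.0164 0.1613 ang 89.9
wrist jar_h 2696 [0.5203 0.0918] 0.024 0.1411 ang 78.7
wrist post_h 2726 [ 0.5517 -0.0502] 0.0268 0.1461 ang 1.4
[ 0.55096614 -0.00163754  0.26500933]
scene jar_h 187 [0.5226 0.0951] 0.0248 0.1418 ang 37.6
scene post_h 172 [ 0.5538 -0.0479] 0.0258 0.1469 ang 1.3
[ 0.55096739 -0.00184237  0.26490082]
side bottle_h 159 [0.4887 0.0078] 0.0171 0.1601 ang 13.5
side jar_h 267 [0.5192 0.0882] 0.0243 0.1396 ang 48.4
side post_h 332 [ 0.5505 -0.053 ] 0.0271 0.1449 ang 89.0
[ 0.55099724 -0.00193908  0.26489574]
side red 223 [ 0.5504 -0.0539] 0.0344 0.0152
side green 202 [0.4889 0.0076] 0.0338 0.0151
side black 49 [0.5433 0.0795] 0.0217 0.0152
side wheel 1127 [0.5311 0.3111] 0.0781 0.0468
```

View pics/w5.png

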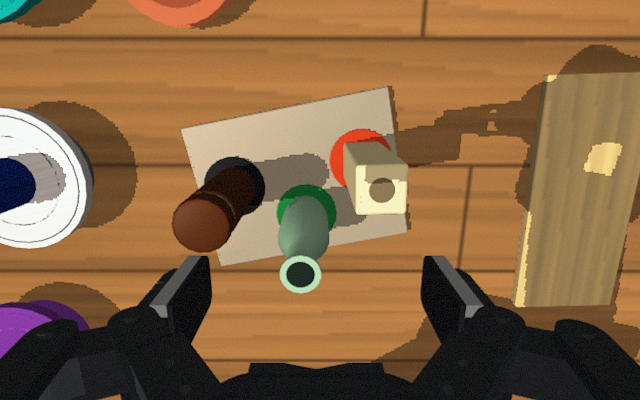

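View pics/s5.png

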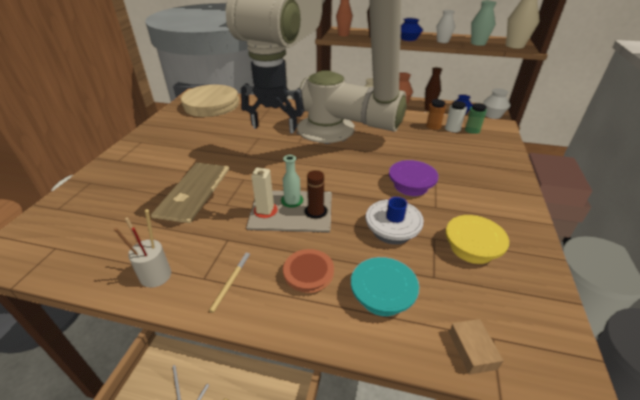

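The wrist view shows the jar (200,222), bottle (300,273) and post (380,190) upright on their coasters, within about 1.5 mm of centre. The scene view shows the cup on the aluminium wheel at (397,210) and the saucers untouched at (309,270). Handing in.

```bash
python3 -c "
from rig import env
print(env.close_job())"
```

```text
the job is handed in; nothing more can be done
None
```

The job is handed in at about 41 s: the cup stands in the centre of the banding wheel and the bottle, kiln post and jar are back on their own coasters, each within about 1.6 mm of centre by camera, all upright and the saucers undisturbed; the hand-in returned no verdict.

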